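# Pull the fan box vent shut with the hook pole

### The job

The vent panel of the grey fan box stands open. Take the pole with the bent hook end from the rack, drop its hook into the ring eye on the panel and pull the panel fully shut with it, then lift the hook out and lay the pole back, hook down, in the rack where it was. The fans are live, so keep the gripper and arm themselves off the fan box and its panel.

Things in the scene. Friction and masses are not known exactly. Their poses are not given: they have to be found in the camera images.
- hook_pole: 14 mm pole, 387 mm long, axis 80 mm up in a rack's two 48 mm wide vees (100 mm beside lies a hookless twin with a round rubber tip). 8 mm prong at its end points down. Origin: in the prong, 22 mm below pole axis, 20 mm above tip; x from handle to hook, z up. Grip the black handle (110 long, 26 wide, 30 high, centre x -260, z +22 mm) from above. 0.2 kg, balances 20 mm ahead of this.
- ring_eye (a point): Centre of the 26 mm hole of the level steel ring (6 mm bar) at the top of the vent panel's free end, 250 mm up; prong goes in from above. Axes turn with the panel: z up, x square to the panel, into the box when shut, y towards the hinge. Vertical hinge axis at x -26, y +150 mm from here.
- vent_panel (a joint): Angle of the vent panel about its vertical hinge, rad: 0 shut against its stop in the box's front wall, up to 1.4 as it swings into the box (anticlockwise from above, so closing is clockwise). Aluminium, 172 mm wide, top edge 245 mm up. Stiff hinge: about 1 N at the ring moves it, and it stays where left.
- fan_box: Grey metal box with no lid, fans inside, fixed: 235 mm deep, 340 wide, walls 240 high. Origin on the table at mid front wall; x into the box, y along the front wall, z up. Hinge at x 11, y 85 mm; with the panel shut the ring eye is at x 37, y -65 mm. A pole whose underside is above 253 mm clears walls, panel and ring.

How it is judged:
By the outcome, as a careful person would: the job done as asked, in the order asked, and still so for the second after the job is handed in, with the robot touching nothing.
It also fails if it takes over 64 s, if anything falls off the work surface, if the arm or the gripper's body presses on something with over 40 N, if the wrist force passes 120 N, or if a joint passes its speed limit or range.

### The arm

A 7-joint arm with a two-finger parallel gripper is mounted at the origin on the work surface. World frame = base frame: x ahead of the robot, y to its left, z up, the work surface at z = 0. Lengths are in m, angles in rad, forces in N, time in s.
With the tool pointing down it reaches from about 0.425 to 0.95 m from the base axis. Payload 4.7 kg.
Tool frame: the origin (TCP) lies at the very end of the fingers, on their centre line; the grasp point (between the pads) lies 19 mm behind it (r.grasp_offset is the distance from the TCP to the grasp point, in m); z points along the fingers, y is the line along which they close (so a half turn about z gives the same grasp; the last joint's range is limited). The gripper opens to 87 mm and grips with 3 to 60 N. Pads are 19 mm wide; open, the fingers measure 117 mm over their backs; the gripper's body (75 mm by 190 mm) begins 51 mm behind the grasp point.
Start: joints at [1.09, 0.469, -0.049, 1.532, 0.024, 1.141, -0.082], TCP at [0.295, -0.607, 0.223] pointing down, gripper open.
Joint ranges: [-2.59, 2.59], [-0.33, 1.99], [-1.39, 1.29], [0.1, 2.45], [-1.04, 4.18], [0.21, 1.99], [-2.66, 2.66]. Speed limits (rad/s): [2.57, 2.57, 3.14, 3.14, 3.14, 3.14, 3.14].

### API

Orientations are given as a rotation vector (axis times angle).
In Python, from bench import r gives the robot as it stands.
- The arm moves only by the shell command python3 -m inch 'ROWS' [OPENING] [FORCE]. ROWS is JSON, a list of rows, each a list of 2 entries, a list of its own where there are three numbers: the shift along the world's x, y, z in mm, then the turn, a rotation vector about the world's x, y, z in degrees. In form: [[[tx, ty, tz], [rx, ry, rz]], ...]. A call has 1 to 8 rows; each row shifts and turns the commanded pose from where the row before left it; what a row does not reach is not made up. A row lasts 1/10 s, in which the tool goes at most 50 mm and 8.59 degrees, less where a joint would pass 70% of its speed; a pose out of reach is approached as far as the arm can. A call is refused whole if a number of a shift passes 50 or a number of a turn 8.59, either way. A call with a gripper value outside its range is refused whole. OPENING is the finger opening in mm, from 0 to 87, set as the call begins (- or left out, the last holds). The fingers move at their own pace and stop on an object; FORCE is the grip in N (left out, the last holds). Time passes only in rows, so rows that do not move let the fingers close. It gives the time, the measured TCP pose, the force, the opening and the grip force at its end, in the units of the state.
- r.state(): the state, without advancing time (a new reading comes with each control period).
- r.get_image(name): name is "scene" or "top" or "wrist"; returns a dict with "image" (480x640x3 uint8, blue, green, red), "range_z" (480x640 float32, m along the optical axis (not along the pixel's ray), 0 where there is no reading), "fov_y" (degrees; the focal length in pixels is half the picture's height over the tangent of half this angle, whatever the lens; pixels are square), "cx", "cy" (the principal point, pixels), "R" (3x3) and "t" (3): a world point X has camera coordinates R X + t; the wrist camera has in their place "tool_from_camera" (4x4, takes a point from camera to tool coordinates, whose origin is the TCP and whose axes are the flange's). Camera axes: x right, y down, z forward; pixel columns grow to the right and rows downward; lengths in m; the calibration is good to about 2 mm. A picture is of the moment at which its call begins: read the wrist's pose just before it.
- r.hand_in(): hands the job in; it is judged then, once.
The state is a dict: "clock": time; "joints": joint angles; "dq": joint speeds; "joint_efforts": joint torques, N m; "position": TCP position; "tcp_rot": TCP orientation; "wrist_force": force on the tool from outside, world axes, zero at the start; "wrist_torque": the same for the moment, N m; "opening": finger opening in m; "grip_force": force on a finger pad.
Only numpy, scipy, OpenCV 4.12 (cv2) and the standard library are available. Lean on these libraries where they do the work, as an engineer would, in place of code of your own. Each camera call takes 0.05 s, during which the arm holds its last target. There are 200 camera calls.

## Working session

There is one attempt and no reset: what is moved stays moved. The work goes in short steps, Python scripts to look and compute and a shell command to move; the robot and the scene stay as the last step left them, time stands still between calls to the robot, and variables do not carry over. Pictures are saved under pics/ and viewed, at most 10 in all, crops included, and the job is handed in when it is done.

```bash
ls; mkdir -p pics; cat > h.py <<'E'
import numpy as np, cv2
from bench import r
from scipy.spatial.transform import Rotation as R
def grab(n):
    s=r.state(); d=r.get_image(n)
    f=240/np.tan(np.radians(d["fov_y"])/2)
    if n=="wrist":
        T=np.array(d["tool_from_camera"]); W=np.eye(4); W[:3,:3]=R.from_rotvec(s["tcp_rot"]).as_matrix(); W[:3,3]=s["position"]
        M=W@T
    else:
        M=np.eye(4); M[:3,:3]=np.array(d["R"]).T; M[:3,3]=-M[:3,:3]@np.array(d["t"])
    d.update(f=f,M=M); return d
def ray(d,u,v): # world origin, dir (unit optical z)
    return d["M"][:3,3], d["M"][:3,:3]@np.array([(u-d["cx"])/d["f"],(v-d["cy"])/d["f"],1.])
def onz(d,u,v,z):
    o,k=ray(d,u,v); return o+k*(z-o[2])/k[2]
def tri(d1,p1,d2,p2):
    o1,k1=ray(d1,*p1);o2,k2=ray(d2,*p2)
    s=np.linalg.lstsq(np.c_[k1,-k2],o2-o1,rcond=None)[0]
    a=o1+k1*s[0];b=o2+k2*s[1]; return (a+b)/2,np.linalg.norm(a-b)
def cloud(d):
    z=d["range_z"]; v,u=np.mgrid[:480,:640]
    P=np.stack([(u-d["cx"])/d["f"]*z,(v-d["cy"])/d["f"]*z,z],-1)@d["M"][:3,:3].T+d["M"][:3,3]
    P[z==0]=np.nan; return P
def proj(d,X):
    c=d["M"][:3,:3].T@(np.array(X)-d["M"][:3,3]); return c[:2]/c[2]*d["f"]+[d["cx"],d["cy"]]
E
python3 - <<'E'
from h import *
for n in("scene","top"):
    d=grab(n); cv2.imwrite(f"pics/{n}0.png",d["image"]); print(n,d["M"].round(3),d["f"])
print(r.state())
E
```

```text
pics
scene [[ 0.454  0.606 -0.653  1.086]
 [ 0.891 -0.293  0.348 -0.21 ]
 [ 0.02  -0.74  -0.672  0.727]
 [ 0.     0.     0.     1.   ]] 557.6666546601539
top [[ 0.011 -0.988  0.157  0.419]
 [-1.    -0.015 -0.027  0.104]
 [ 0.029 -0.156 -0.987  0.935]
 [ 0.     0.     0.     1.   ]] 507.27144130129795
{'clock': 0.1, 'joints': array([ 1.09009503,  0.46936998, -0.04861971,  1.53358017,  0.02412118,
        1.14098932, -0.08229514]), 'dq': array([ 1.30601343e-03, -2.38395790e-03, -6.47057566e-04, -3.81456040e-03,
        4.65442751e-04, -3.35871230e-04, -5.37287228e-05]), 'joint_efforts': array([ 1.27289644e-03, -5.09167027e+01, -8.07362515e-02, -2.36829436e+01,
       -6.14831178e-02,  3.44289781e-02,  4.39238534e-05]), 'position': array([ 0.29448032, -0.60677602,  0.22159584]), 'tcp_rot': array([-3.06009495e+00, -7.03386002e-01,  7.24204542e-04]), 'wrist_force': array([ 0.04816479, -0.98734112,  0.51681478]), 'wrist_torque': array([-0.04348928, -0.03021617,  0.00078568]), 'grip_force': 0.0, 'opening': 0.08693389364430895}
```

View pics/scene0.png

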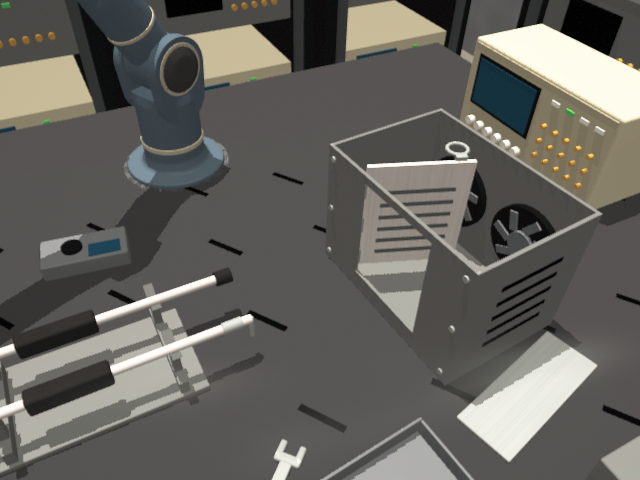

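View pics/top0.png

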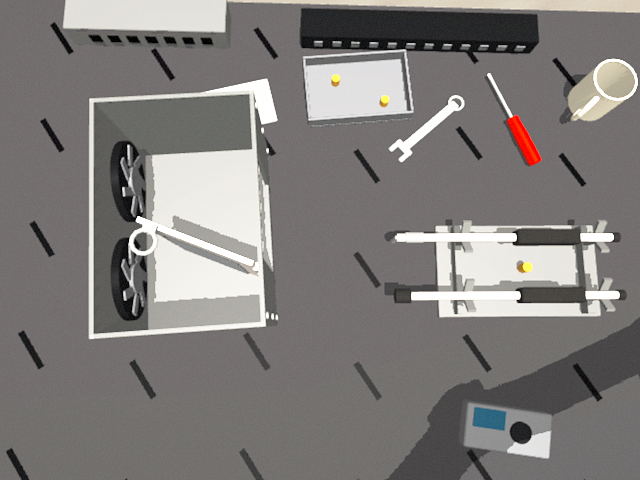

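Scene: the hooked pole is the nearer one, with its handle at about (70,388) and its prong at (250,322). The ring is at (457,149). Top: the hooked pole lies along row 237, with its hook at (400,237) and handle at (547,237). The ring is at (143,240) and the hinge near (258,265). The robot is at the bottom of the picture, and +y is to the left.

```bash
python3 - <<'E'
from h import *
t=grab("top"); s=grab("scene"); P=cloud(t); Q=cloud(s)
np.set_printoptions(precision=4,suppress=True)
# handle: dark & high, top view
def handle(d,C,box):
    u0,v0,u1,v1=box; m=np.zeros((480,640),bool); g=d["image"].max(2)
    m[v0:v1,u0:u1]=(g<70)[v0:v1,u0:u1]
    m&=(C[...,2]>.07)
    n,l,st,c=cv2.connectedComponentsWithStats(m.astype(np.uint8)); k=1+np.argmax(st[1:,4])
    q=C[l==k]; rr=cv2.minAreaRect(np.argwhere(l==k)[:,::-1].astype(np.float32)); return st[k],c[k],q,rr
for d,C,b in((t,P,(500,220,600,255)),(s,Q,(10,355,130,420))):
    st,c,q,rr=handle(d,C,b); x=(q[:,:2]-q[:,:2].mean(0)); w,v=np.linalg.eigh(x.T@x)
    print("handle",st,c,rr,"mean",q.mean(0),"zmax",np.percentile(q[:,2],[50,98]),"dir",v[:,1],"ext",np.percentile(x@v[:,1],[0,100]))
# pole axis from white pole points
for n,C,d in(("top",P,t),("scene",Q,s)):
    q=C.reshape(-1,3); im=d["image"].reshape(-1,3).min(1)
    k=(q[:,2]>.075)&(q[:,2]<.1)&(im>110)&(q[:,1]>-.5)&(q[:,1]<.05)&(q[:,0]>.35)&(q[:,0]<.5)
    print(n,"pole pts",k.sum(),q[k].min(0),q[k].max(0)); 
    if k.sum()>9:
        fit=np.polyfit(q[k,1],q[k,0],1); print(" x=",fit)
    # ring
    k=(q[:,2]>.24)&(q[:,2]<.27)&(q[:,1]>.1)
    print(" high pts",k.sum(),q[k].min(0),q[k].max(0))
cv2.imwrite("pics/c1.png",np.hstack([cv2.resize(t["image"][200:320,90:290],(400,240)),cv2.resize(t["image"][210:260,380:640],(400,240)) ]))
r1=cv2.resize(t["image"][215:270,115:185],(350,275),interpolation=2);r2=cv2.resize(s["image"][130:185,425:495],(350,275),interpolation=2)
r3=cv2.resize(s["image"][290:345,210:280],(350,275),interpolation=2);r4=cv2.resize(t["image"][210:265,380:450],(350,275),interpolation=2)
cv2.imwrite("pics/c2.png",np.vstack([np.hstack([r1,r2]),np.hstack([r3,r4])]))
E
```

```text
handle [513 229  67  16 258] [541.907 240.469] ((546.0, 236.5), (15.0, 66.0), 90.0) mean [ 0.5635 -0.2908  0.0877] zmax [0.0899 0.0959] dir [0.036  0.9994] ext [-0.0634  0.0462]
handle [  22  360   92   55 2263] [ 66.9814 387.0857] ((67.52054595947266, 387.5548095703125), (25.983139038085938, 93.7499771118164), 69.44395446777344) mean [ 0.5783 -0.3033  0.0887] zmax [0.0929 0.0963] dir [-0.0177  0.9998] ext [-0.053   0.0557]
top pole pts 1636 [ 0.4419 -0.4206  0.0751] [ 0.5    -0.0638  0.097 ]
 x= [-0.0144  0.467 ]
 high pts 2336 [0.3978 0.1664 0.24  ] [0.7523 0.4257 0.2555]
scene pole pts 1463 [ 0.4428 -0.3804  0.075 ] [ 0.4986 -0.0641  0.0951]
 x= [-0.0198  0.4685]
 high pts 1852 [0.3979 0.1647 0.24  ] [0.755  0.4238 0.2544]
```

View pics/c2.png

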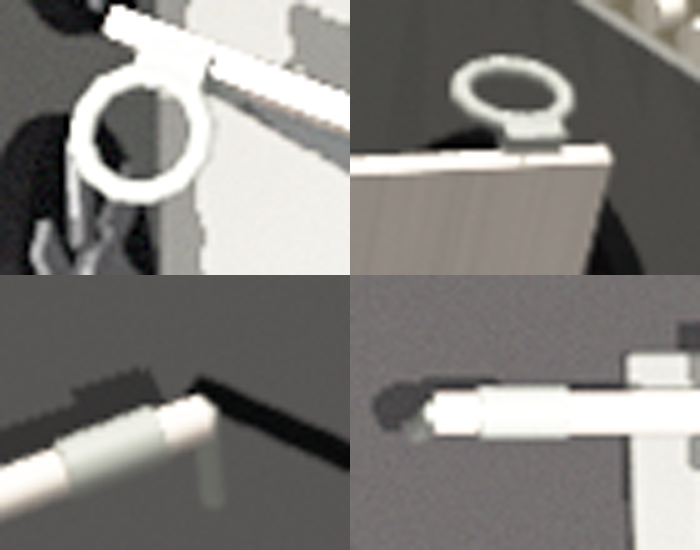

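The crops show the ring's centre at about (143,241) in top and (457,148) in scene. The prong hangs straight down, with its tip near (252,331) in scene.

```bash
python3 - <<'E'
from h import *
t=grab("top"); s=grab("scene"); P=cloud(t); Q=cloud(s)
np.set_printoptions(precision=4,suppress=True)
for n,C,d in(("top",P,t),("scene",Q,s)):
    q=C.reshape(-1,3); im=d["image"].reshape(-1,3).min(1)
    k=(q[:,2]>.081)&(q[:,2]<.1)&(im>110)&(q[:,1]>-.5)&(q[:,1]<.05)&(q[:,0]>.53)&(q[:,0]<.61)
    print(n,"pole pts",k.sum(),q[k].min(0),q[k].max(0)); print(" x=",np.polyfit(q[k,1],q[k,0],1),"z=",np.polyfit(q[k,1],q[k,2],1), "x med",np.median(q[k],0))
    # box walls rim
    k=(q[:,2]>.232)&(q[:,2]<.2445)&(q[:,1]>.05)&(q[:,0]>.3)
    w=q[k,:2].astype(np.float32); print(" rim",cv2.minAreaRect(w), cv2.boxPoints(cv2.minAreaRect(w)).round(4).tolist())
# ring: hole contour (dark region enclosed by light)
def hole(d,box,th):
    u0,v0,u1,v1=box; g=d["image"].min(2)[v0:v1,u0:u1]; g=cv2.resize(g,None,fx=4,fy=4,interpolation=2)
    cs,h=cv2.findContours((g>th).astype(np.uint8),cv2.RETR_CCOMP,cv2.CHAIN_APPROX_NONE)
    o=[c for c,hh in zip(cs,h[0]) if hh[3]>=0 and len(c)>20]
    c=max(o,key=cv2.contourArea); e=cv2.fitEllipse(c); 
    return np.array([(e[0][0]+.5)/4-.5+u0,(e[0][1]+.5)/4-.5+v0]),np.array(e[1])/4
a=hole(t,(125,215,165,262),185); b=hole(s,(440,135,475,160),120); print(a,b)
X,e=tri(t,a[0],s,b[0]); print("ring",X,e,"top@250",onz(t,*a[0],.25),"sc@250",onz(s,*b[0],.25))
# handle via pixel centres in two views, prong
print("handle tri",tri(t,(546,236.5),s,(67.5,387.5)))
# prong tip in scene
m=np.argwhere(np.abs(Q[...,0]-.56)<.05); 
q=Q.reshape(-1,3); k=(q[:,1]>-.09)&(q[:,1]<-.0)&(q[:,0]>.53)&(q[:,0]<.61)&(q[:,2]>.03)&(q[:,2]<.075)
print("prong pts",k.sum(),np.median(q[k],0),q[k].min(0),q[k].max(0))
E
```

```text
top pole pts 1594 [ 0.5411 -0.4175  0.081 ] [ 0.6006 -0.0386  0.0974]
 x= [-0.0213  0.566 ] z= [-0.0027  0.0854] x med [ 0.5697 -0.1729  0.0856]
 rim ((0.5760022401809692, 0.29686373472213745), (0.34127023816108704, 0.2366495579481125), 4.6262288093566895) [[0.39640000462532043, 0.4009999930858612], [0.4154999852180481, 0.16519999504089355], [0.7555999755859375, 0.19269999861717224], [0.7365000247955322, 0.428600013256073]]
scene pole pts 1662 [ 0.5429 -0.3861  0.081 ] [ 0.5981 -0.0404  0.0955]
 x= [-0.0166  0.5684] z= [0.0026 0.0861] x med [ 0.5724 -0.1642  0.0856]
 rim ((0.5756531953811646, 0.29497015476226807), (0.3428093492984772, 0.23982875049114227), 4.450247764587402) [[0.3955000042915344, 0.40119999647140503], [0.4140999913215637, 0.16210000216960907], [0.7558000087738037, 0.18870000541210175], [0.7372000217437744, 0.4277999997138977]]
(array([142.6126, 241.2558]), array([19.0297, 19.953 ])) (array([457.1443, 147.831 ]), array([ 7.9056, 16.9688]))
ring [0.5264 0.333  0.2496] 8.578525662815043e-05 top@250 [0.5263 0.3329 0.25  ] sc@250 [0.5269 0.3324 0.25  ]
handle tri (array([ 0.5719, -0.3037,  0.0786]), np.float64(0.002101952217770632))
prong pts 72 [ 0.5701 -0.0439  0.058 ] [ 0.5669 -0.0875  0.0391] [ 0.5743 -0.0392  0.0743]
```

```bash
python3 -m inch '[[[28,30,0],[0,0,8.15]],[[28,30,0],[0,0,8.15]],[[28,30,0],[0,0,8.15]],[[28,30,0],[0,0,8.15]],[[28,30,0],[0,0,8.15]],[[28,30,0],[0,0,8.15]],[[28,30,0],[0,0,8.15]],[[28,30,0],[0,0,8.15]]]' 87 && python3 -m inch '[[[27,32,0],[0,0,0]],[[27,32,0],[0,0,0]],[[0,0,0],[0,0,0]],[[0,0,0],[0,0,0]],[[0,0,0],[0,0,0]]]'
python3 - <<'E'
from h import *
w=grab("wrist"); cv2.imwrite("pics/w1.png",w["image"])
m=R.from_rotvec(r.state()["tcp_rot"]).as_matrix(); print(m.round(3), w["M"].round(3))
C=cloud(w); q=C.reshape(-1,3); im=w["image"].reshape(-1,3).max(1)
print(np.nanmin(q,0),np.nanmax(q,0))
k=(q[:,2]>.07)&(q[:,2]<.11)&(im<70)&(q[:,0]>.53)&(q[:,0]<.62); h=q[k]
print(k.sum(),np.percentile(h,[1,50,99],axis=0).round(4), cv2.minAreaRect(h[:,:2].astype(np.float32)))
E
```

```text
clock: 1.1
position: [0.5196, -0.3661, 0.2227]
tcp_rot: [2.194, 2.248, -0.0]
wrist_force: [-0.2, 0.4, 0.3]
opening: 0.0871
grip_force: 0.0
clock: 1.6
position: [0.5718, -0.3048, 0.2224]
tcp_rot: [-2.202, -2.24, 0.002]
wrist_force: [0.1, 0.1, 0.2]
opening: 0.087
grip_force: 0.0
[[-0.016  1.    -0.001]
 [ 1.     0.016 -0.001]
 [-0.001 -0.001 -1.   ]] [[ 1.     0.017  0.004  0.571]
 [ 0.018 -0.956 -0.293 -0.226]
 [-0.001  0.293 -0.956  0.384]
 [ 0.     0.     0.     1.   ]]
[ 0.24014911 -0.58420698 -0.004186  ] [ 0.91128415 -0.12865251  0.33651322]
266 [[ 0.5645 -0.3226  0.0871]
 [ 0.582  -0.2773  0.0932]
 [ 0.5841 -0.2492  0.095 ]] ((0.5800313949584961, -0.28484073281288147), (0.01954866573214531, 0.07704311609268188), 12.216793060302734)
```

View pics/w1.png

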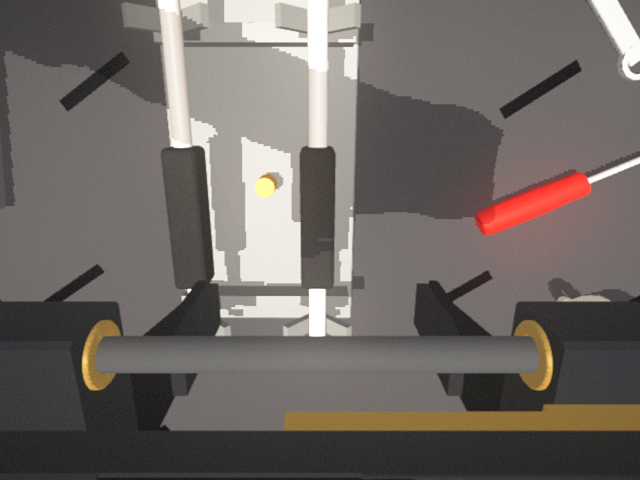

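The wrist view shows the hooked pole's handle at columns 301–335 and rows 148–290, lined up with the tool. I'll cast those pixels onto planes.

```bash
python3 - <<'E'
from h import *
w=grab("wrist")
for p,z in(((318,148),.095),((318,290),.095),((318,290),.085),((318,120),.08),((318,325),.08),((318,20),.08)): print(p,onz(w,*p,z).round(4))
t=grab("top")
print("handle tri top/wrist (front top edge)",tri(t,(513,236.5),w,(318,148)))
C=cloud(w); 
for v in(60,120,170,210,250,280): print(v,C[v,300:338:6].round(3)[:, [0,2]].tolist(), C[v,318,1].round(3))
E
```

```text
(318, 148) [ 0.5715 -0.2493  0.095 ]
(318, 290) [ 0.5734 -0.3585  0.095 ]
(318, 290) [ 0.5735 -0.3631  0.085 ]
(318, 120) [ 0.5712 -0.2305  0.08  ]
(318, 325) [ 0.5742 -0.3978  0.08  ]
(318, 20) [ 0.5701 -0.1653  0.08  ]
handle tri top/wrist (front top edge) (array([ 0.57270612, -0.25117629,  0.06420585]), np.float64(0.002474261447552336))
60 [[0.555, 0.009], [0.56, 0.009], [0.566, 0.085], [0.57, 0.087], [0.575, 0.085], [0.581, 0.01], [0.586, 0.008]] -0.191
120 [[0.555, 0.009], [0.561, 0.01], [0.567, 0.084], [0.571, 0.085], [0.576, 0.084], [0.582, 0.01], [0.588, 0.009]] -0.23
170 [[0.559, 0.092], [0.563, 0.094], [0.567, 0.094], [0.572, 0.094], [0.576, 0.094], [0.58, 0.094], [0.589, 0.01]] -0.265
210 [[0.559, 0.092], [0.563, 0.094], [0.568, 0.094], [0.572, 0.094], [0.577, 0.094], [0.581, 0.094], [0.59, 0.01]] -0.294
250 [[0.556, 0.01], [0.564, 0.094], [0.568, 0.093], [0.573, 0.094], [0.577, 0.095], [0.582, 0.095], [0.591, 0.01]] -0.326
280 [[0.556, 0.011], [0.564, 0.094], [0.569, 0.095], [0.573, 0.093], [0.578, 0.094], [0.583, 0.094], [0.592, 0.009]] -0.351
```

```bash
python3 -m inch '[[[1,0,-20],[0,0,0]],[[0,0,-20],[0,0,0]],[[0,0,-25],[0,0,0]],[[0,0,-25],[0,0,0]],[[0,0,-25],[0,0,0]],[[0,0,-25],[0,0,0]],[[0,0,-15],[0,0,0]],[[0,0,-7],[0,0,0]]]' 87 && python3 -m inch '[[[0,0,0],[0,0,0]],[[0,0,0],[0,0,0]],[[0,0,0],[0,0,0]]]' && python3 -m inch '[[[0,0,0],[0,0,0]],[[0,0,0],[0,0,0]],[[0,0,0],[0,0,0]],[[0,0,0],[0,0,0]],[[0,0,0],[0,0,0]],[[0,0,0],[0,0,0]],[[0,0,0],[0,0,0]],[[0,0,0],[0,0,0]]]' 0 40
```

```text
clock: 2.55
position: [0.5726, -0.3037, 0.0591]
tcp_rot: [-2.2, -2.24, 0.001]
wrist_force: [0.8, -0.3, -0.0]
opening: 0.087
grip_force: 0.0
clock: 2.85
position: [0.5746, -0.3037, 0.062]
tcp_rot: [2.199, 2.241, 0.001]
wrist_force: [0.8, 0.4, -0.5]
opening: 0.0872
grip_force: 0.0
clock: 3.65
position: [0.5737, -0.3033, 0.0605]
tcp_rot: [-2.2, -2.242, -0.0]
wrist_force: [0.6, -0.2, 0.8]
opening: 0.0308
grip_force: 0.0
```

```bash
python3 -m inch '[[[0,0,0],[0,0,0]],[[0,0,0],[0,0,0]],[[0,0,0],[0,0,0]],[[0,0,0],[0,0,0]]]' && python3 -c "
from h import *
s=r.state();print(s['joints'].round(4),s['tcp_rot'],s['position'])" && python3 -m inch '[[[0,0,10],[0,0,0]],[[0,0,20],[0,0,0]],[[0,0,30],[0,0,0]],[[0,0,30],[0,0,0]],[[0,0,30],[0,0,0]],[[0,0,30],[0,0,0]],[[0,0,30],[0,0,0]],[[0,0,20],[0,0,0]]]' && python3 -m inch '[[[0,0,20],[0,0,0]],[[0,0,10],[0,0,0]],[[0,0,0],[0,0,0]],[[0,0,0],[0,0,0]],[[0,0,0],[0,0,0]]]'
python3 - <<'E'
from h import *
np.set_printoptions(precision=4,suppress=True)
t=grab("top");s=grab("scene")
for n,d in(("t",t),("s",s)):
    q=cloud(d).reshape(-1,3); im=d["image"].reshape(-1,3).min(1)
    k=(q[:,2]>.27)&(q[:,2]<.34)&(im>90)&(q[:,1]>-.25)&(q[:,1]<.1)&(q[:,0]>.53)&(q[:,0]<.61); q=q[k]
    print(n,k.sum(),q.min(0),q.max(0),"x",np.polyfit(q[:,1],q[:,0],1),"z",np.polyfit(q[:,1],q[:,2],1))
cv2.imwrite("pics/s2.png",s["image"])
E
```

```text
clock: 4.05
position: [0.572, -0.3033, 0.0602]
tcp_rot: [-2.199, -2.24, 0.003]
wrist_force: [-6.0, 0.5, 2.8]
opening: 0.026
grip_force: 39.8
[ 0.6669  0.621  -0.3479  1.7244  0.2691  0.8469  0.2172] [-2.19876719 -2.23980187  0.00334601] [ 0.57198431 -0.30326322  0.06019543]
clock: 4.85
position: [0.5755, -0.3032, 0.2639]
tcp_rot: [2.196, 2.24, 0.004]
wrist_force: [0.0, -0.2, -2.4]
opening: 0.0259
grip_force: 39.8
clock: 5.35
position: [0.5732, -0.3031, 0.289]
tcp_rot: [-2.199, -2.241, 0.001]
wrist_force: [-0.1, 0.3, -3.3]
opening: 0.0255
grip_force: 39.8
t 1872 [ 0.5598 -0.2477  0.2704] [ 0.5844 -0.0367  0.3195] x [-0.0193  0.5663] z [-0.0121  0.311 ]
s 2460 [ 0.5627 -0.2477  0.2703] [ 0.5803 -0.0389  0.3189] x [-0.0157  0.572 ] z [-0.0287  0.3064]
```

View pics/s2.png

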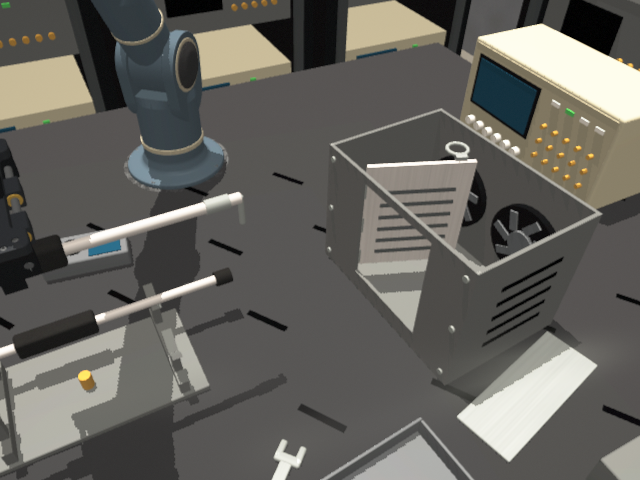

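The pole is held level, with its hook at (240,200) pointing down. Now over the ring.

```bash
python3 -m inch '[[[0,10,15],[0,0,0]],[[-4,30,0],[0,0,0]],[[-4,40,0],[0,0,0]],[[-4,40,0],[0,0,0]],[[-5,40,0],[0,0,0]],[[-5,40,0],[0,0,0]],[[-5,40,0],[0,0,0]],[[-5,40,0],[0,0,0]]]' && python3 -m inch '[[[-5,40,0],[0,0,0]],[[-4,30,0],[0,0,0]],[[-1,20,0],[0,0,0]],[[0,6,0],[0,0,0]],[[0,0,0],[0,0,0]],[[0,0,0],[0,0,0]],[[0,0,0],[0,0,0]],[[0,0,0],[0,0,0]]]'
python3 - <<'E'
from h import *
np.set_printoptions(precision=4,suppress=True)
t=grab("top");s=grab("scene")
for n,d in(("t",t),("s",s)):
    q=cloud(d).reshape(-1,3); im=d["image"].reshape(-1,3).min(1)
    k=(q[:,2]>.315)&(q[:,2]<.35)&(im>90)&(q[:,1]>.14)&(q[:,1]<.4)&(q[:,0]>.49)&(q[:,0]<.56); q=q[k]
    print(n,k.sum(),q.min(0),q.max(0),"x",np.polyfit(q[:,1],q[:,0],1),"z",np.polyfit(q[:,1],q[:,2],1))
a=t["image"][190:270,90:210];b=s["image"][90:170,400:520]
cv2.imwrite("pics/ins.png",np.hstack([cv2.resize(x,(400,267),interpolation=2) for x in(a,b)]))
print([r.state()["position"] for _ in range(1)])
E
```

```text
clock: 6.25
position: [0.5413, -0.0207, 0.3068]
tcp_rot: [2.199, 2.242, 0.002]
wrist_force: [-0.0, -0.5, -2.2]
opening: 0.0257
grip_force: 39.8
clock: 7.05
position: [0.5319, 0.0714, 0.3055]
tcp_rot: [2.203, 2.24, -0.001]
wrist_force: [0.1, 0.1, -0.9]
opening: 0.0257
grip_force: 39.8
t 2014 [0.5185 0.14   0.3212] [0.537  0.3364 0.3355] x [-0.0189  0.5324] z [0.0036 0.3288]
s 1029 [0.5226 0.1654 0.3151] [0.5391 0.3341 0.3349] x [-0.0111  0.536 ] z [0.0019 0.3273]
[array([0.5319, 0.0719, 0.3055])]
```

View pics/ins.png

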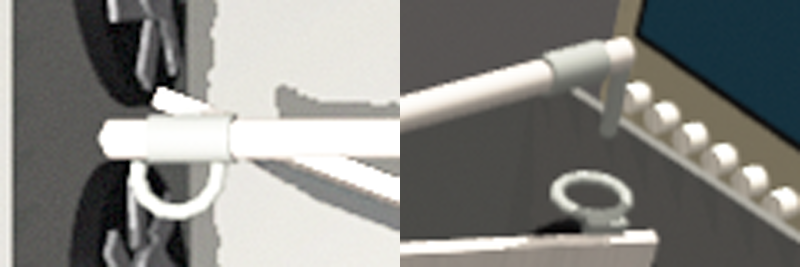

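Top: the hook end lies over the ring. Scene: the prong tip is at about (462,130), above the ring at (457,148).

```bash
python3 - <<'E'
from h import *
np.set_printoptions(precision=4,suppress=True)
t=grab("top");s=grab("scene")
for z in(.281,.2835): print("tip",onz(s,462.4,129.5,z))
print("prong top",onz(s,465.5,113,.310))
P=cloud(s); reg=P[100:135,450:475].reshape(-1,3); k=(reg[:,2]>.284)&(reg[:,2]<.312)&(reg[:,1]<.38)&(reg[:,0]>.5); print(k.sum(),np.median(reg[k],0),reg[k].min(0),reg[k].max(0))
# pole end in top
g=t["image"].min(2); row=int(proj(t,[.5265,.335,.32])[1]); print(proj(t,[.5264,.330,.3245]), row,g[row-9:row+10:3,115:140])
E
```

```text
tip [0.5252 0.3365 0.281 ]
tip [0.5284 0.3334 0.2835]
prong top [0.5257 0.3348 0.31  ]
88 [0.5297 0.3303 0.2978] [0.5232 0.326  0.2849] [0.533  0.3358 0.3118]
[124.9172 231.4132] 231 [[ 85  88  84  88  88  86  88  92  89  89  94  85  80  68  71  73  79  78
   74  69  69 110 233 255 255]
 [ 84  83  81  86  87  81  82  86  89  89  91  88  96  99 101  98 102 101
  144 208 226 225 224 226 222]
 [ 83  87  84  86  78 170 255 255 255 255 255 255 255 255 255 255 255 255
  251 248 248 248 248 248 249]
 [ 85  90  86  78 226 255 255 255 255 255 255 255 255 255 255 255 255 255
  254 253 254 254 254 254 254]
 [ 87  82  87  84  89 213 255 255 255 255 255 255 255 254 255 255 254 254
  251 248 248 248 248 249 248]
 [ 84  89  86  85  86  79 111 157 175 174 172 172 169 178 183 182 183 181
  193 215 224 223 220 222 220]
 [ 88  90  81  64  32  12  19  24  21  23  17  17  11   0 234 255 255 250
  182  67   7  52  73  83  78]]
```

```bash
python3 -m inch '[[[0,0,-10],[0,0,0]],[[0,0,-10],[0,0,0]],[[0,0,-10],[0,0,0]],[[0,0,0],[0,0,0]]]' && python3 -m inch '[[[0,0,-10],[0,0,0]],[[0,0,-7],[0,0,0]],[[0,0,-5],[0,0,0]],[[0,0,0],[0,0,0]],[[0,0,0],[0,0,0]],[[0,0,0],[0,0,0]]]'
python3 - <<'E'
from h import *
t=grab("top");s=grab("scene")
a=t["image"][190:270,90:210];b=s["image"][90:170,400:520]
cv2.imwrite("pics/ins2.png",np.hstack([cv2.resize(x,(400,267),interpolation=2) for x in(a,b)]))
E
```

```text
clock: 7.65
position: [0.5305, 0.0723, 0.2733]
tcp_rot: [-2.198, -2.241, 0.005]
wrist_force: [0.2, -0.1, -1.3]
opening: 0.0257
grip_force: 39.8
clock: 8.25
position: [0.532, 0.0728, 0.254]
tcp_rot: [2.2, 2.242, 0.001]
wrist_force: [-0.1, -0.5, -2.2]
opening: 0.0256
grip_force: 39.8
```

View pics/ins2.png

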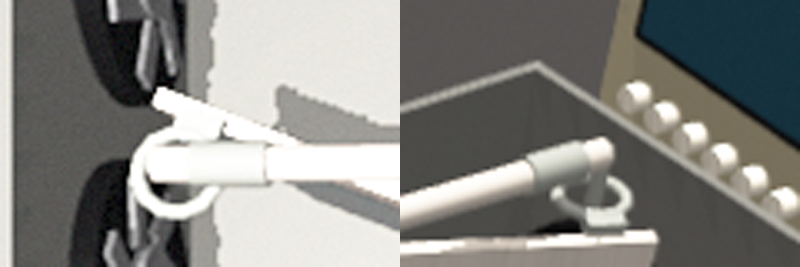

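The prong sits inside the ring in both views. Now pull along the arc.

```bash
python3 -m inch '[[[8,-1,0],[0,0,0]],[[9,-3,0],[0,0,0]],[[9,-3,0],[0,0,0]],[[8,-3,0],[0,0,0]],[[8,-4,0],[0,0,0]],[[8,-4,0],[0,0,0]],[[7,-5,0],[0,0,0]],[[7,-5,0],[0,0,0]]]' && python3 -m inch '[[[8,-5,0],[0,0,0]],[[6,-6,0],[0,0,0]],[[6,-6,0],[0,0,0]],[[6,-7,0],[0,0,0]],[[0,0,0],[0,0,0]],[[0,0,0],[0,0,0]]]'
python3 - <<'E'
from h import *
t=grab("top");s=grab("scene")
a=t["image"][160:320,80:320];b=s["image"][90:250,330:570]
cv2.imwrite("pics/pull.png",np.hstack([cv2.resize(x,(400,267),interpolation=2) for x in(a,b)]))
print(r.state()["position"])
E
```

```text
clock: 9.15
position: [0.5964, 0.0444, 0.2535]
tcp_rot: [-2.2, -2.242, -0.0]
wrist_force: [-1.5, 0.0, -1.8]
opening: 0.0258
grip_force: 39.8
clock: 9.75
position: [0.6221, 0.0203, 0.2536]
tcp_rot: [2.202, 2.24, 0.001]
wrist_force: [0.7, -0.2, -2.3]
opening: 0.0259
grip_force: 39.8
[0.62182909 0.02092694 0.25377447]
```

View pics/pull.png

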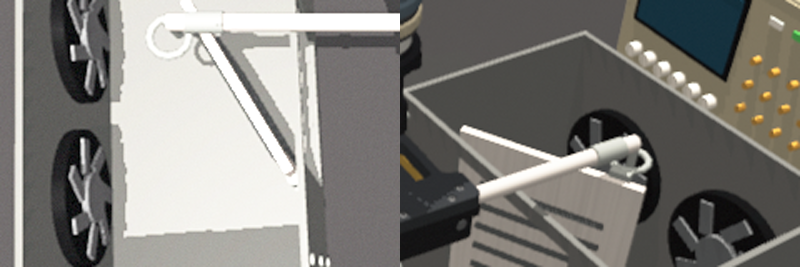

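The panel follows, with the hook still in the ring. Next, the rest of the arc and then slow pulling onto the stop.

```bash
python3 -m inch '[[[8,-10,0],[0,0,0]],[[7,-11,0],[0,0,0]],[[6,-12,0],[0,0,0]],[[5,-12,0],[0,0,0]],[[2,-8,0],[0,0,0]],[[2,-7,0],[0,0,0]],[[0,0,0],[0,0,0]]]' && python3 -m inch '[[[1,-3,0],[0,0,0]],[[1,-3,0],[0,0,0]],[[0,-2,0],[0,0,0]],[[0,0,0],[0,0,0]],[[0,0,0],[0,0,0]]]'&& python3 -m inch '[[[0,-2,0],[0,0,0]],[[0,-1,0],[0,0,0]],[[0,0,0],[0,0,0]],[[0,0,0],[0,0,0]]]'
cat > ang.py <<'E'
from h import *
np.set_printoptions(precision=4,suppress=True)
H=np.array([.4999,.1818])
for n in("top","scene"):
    d=grab(n); q=cloud(d).reshape(-1,3); m=(q[:,2]>.236)&(q[:,2]<.248); q=q[m]
    x=q[:,:2]-np.array([.5855,.1775]); bx=np.array([-.079,.997]);by=np.array([-.997,-.079])
    X=x@bx;Y=x@by; k=(X>-.02)&(X<.06)&(Y>-.09)&(Y<.09); print(n,k.sum(),np.percentile(X[k],[1,50,99]),np.polyfit(Y[k],X[k],1) if k.sum()>9 else'')
    k=(X>-.02)&(X<.06)&(np.abs(Y)>.1)&(np.abs(Y)<.16); print("  wall",k.sum(),np.percentile(X[k],[1,50,99]),np.polyfit(Y[k],X[k],1))
    cv2.imwrite(f"pics/a_{n}.png",d["image"])
E
python3 ang.py
```

```text
clock: 10.55
position: [0.6522, -0.0413, 0.2534]
tcp_rot: [2.203, 2.239, -0.0]
wrist_force: [0.6, -0.2, -2.0]
opening: 0.0257
grip_force: 39.8
clock: 11.05
position: [0.6538, -0.0473, 0.2536]
tcp_rot: [2.2, 2.242, -0.0]
wrist_force: [-0.4, -0.2, -2.1]
opening: 0.0252
grip_force: 39.8
clock: 11.45
position: [0.6537, -0.0499, 0.2536]
tcp_rot: [-2.2, -2.243, -0.001]
wrist_force: [0.7, 1.6, -2.5]
opening: 0.0254
grip_force: 39.8
top 1189 [0.0017 0.0091 0.0199] [-0.0105  0.0093]
  wall 376 [0.0014 0.0046 0.008 ] [-0.0027  0.0046]
scene 1074 [-0.0012  0.0068  0.0259] [-0.0109  0.0064]
  wall 366 [-0.0016  0.0014  0.0066] [0.     0.0019]
```

```bash
python3 -m inch '[[[0,-2,0],[0,0,0]],[[0,-1,0],[0,0,0]],[[0,0,0],[0,0,0]],[[0,0,0],[0,0,0]]]'&& python3 -m inch '[[[0,-2,0],[0,0,0]],[[0,-1,0],[0,0,0]],[[0,0,0],[0,0,0]],[[0,0,0],[0,0,0]]]'; python3 ang.py
```

```text
clock: 11.95
position: [0.6538, -0.0502, 0.2536]
tcp_rot: [-2.196, -2.243, -0.005]
wrist_force: [1.4, 7.2, -2.9]
opening: 0.0257
grip_force: 39.8
clock: 12.35
position: [0.6539, -0.0504, 0.2536]
tcp_rot: [-2.192, -2.243, -0.009]
wrist_force: [1.0, 10.6, -3.5]
opening: 0.0257
grip_force: 39.8
top 1186 [0.0017 0.0091 0.0215] [-0.0115  0.0093]
  wall 373 [0.0014 0.0046 0.0079] [-0.0023  0.0046]
scene 1072 [-0.0011  0.0067  0.0243] [-0.0092  0.0063]
  wall 364 [-0.0012  0.0014  0.0067] [-0.     0.002]
```

It's against the stop: the force rises with no motion. Now ease to the ring's centre and lift out.

```bash
python3 -m inch '[[[0,5,0],[0,0,0]],[[0,5,0],[0,0,0]],[[-1,5,0],[0,0,0]],[[0,0,0],[0,0,0]],[[0,0,0],[0,0,0]],[[0,0,0],[0,0,0]]]'&& python3 -m inch '[[[0,0,5],[0,0,0]],[[0,0,5],[0,0,0]],[[0,0,10],[0,0,0]],[[0,0,10],[0,0,0]],[[0,0,10],[0,0,0]],[[0,0,10],[0,0,0]],[[0,0,5],[0,0,0]],[[0,0,0],[0,0,0]]]'&& python3 -m inch '[[[0,0,0],[0,0,0]],[[0,0,0],[0,0,0]]]'; python3 ang.py
python3 - <<'E'
from h import *
a=cv2.imread("pics/a_top.png")[90:350,80:340];b=cv2.imread("pics/a_scene.png")[90:350,330:590]
cv2.imwrite("pics/shut.png",np.hstack([cv2.resize(x,(400,400),interpolation=2) for x in(a,b)]))
E
```

```text
clock: 13.05
position: [0.6528, -0.042, 0.2536]
tcp_rot: [2.201, 2.241, -0.001]
wrist_force: [0.1, 0.4, -2.6]
opening: 0.0259
grip_force: 39.8
clock: 13.85
position: [0.6532, -0.0411, 0.3098]
tcp_rot: [2.199, 2.241, 0.002]
wrist_force: [0.6, -0.4, -2.1]
opening: 0.0257
grip_force: 39.8
clock: 14.05
position: [0.6524, -0.0414, 0.3079]
tcp_rot: [-2.2, -2.242, 0.001]
wrist_force: [0.5, 1.1, -2.3]
opening: 0.0255
grip_force: 39.8
top 1268 [0.0017 0.009  0.0167] [-0.0034  0.009 ]
  wall 353 [0.0014 0.0045 0.008 ] [-0.0023  0.0046]
scene 1077 [-0.001   0.0069  0.0186] [-0.0093  0.0064]
  wall 365 [-0.0013  0.0016  0.0064] [-0.0009  0.002 ]
```

View pics/shut.png

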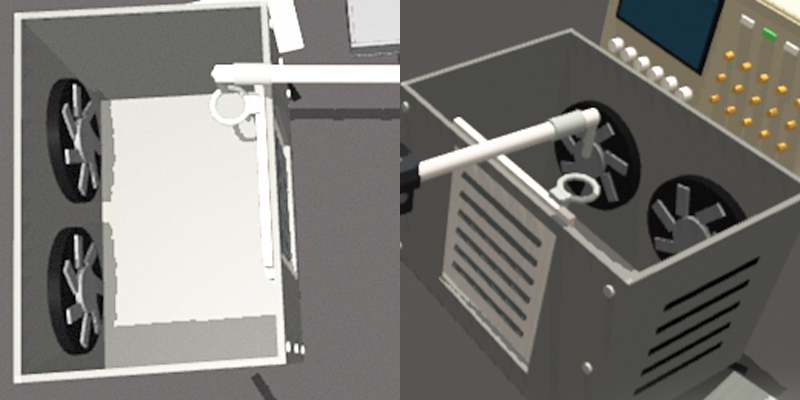

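The panel is flush and the hook is free above the ring. Carry the pole back over the rack.

```bash
python3 -m inch '[[[-3,-12,0],[0,0,0]],[[-11,-35,0],[0,0,0]],[[-12,-40,0],[0,0,0]],[[-12,-40,0],[0,0,0]],[[-12,-40,0],[0,0,0]],[[-12,-40,0],[0,0,0]],[[-10,-35,0],[0,0,0]],[[-7,-20,0],[0,0,0]]]'&& python3 -m inch '[[[0,0,-10],[0,0,0]],[[0,0,-25],[0,0,0]],[[0,0,-35],[0,0,0]],[[0,0,-35],[0,0,0]],[[0,0,-30],[0,0,0]],[[0,0,-20],[0,0,0]],[[0,0,-13],[0,0,0]],[[0,0,0],[0,0,0]]]'&& python3 -m inch '[[[0,0,0],[0,0,0]],[[0,0,0],[0,0,0]],[[0,0,0],[0,0,0]]]'
python3 - <<'E'
from h import *
np.set_printoptions(precision=4,suppress=True)
for n in("top","scene"):
    d=grab(n); q=cloud(d).reshape(-1,3); im=d["image"].reshape(-1,3).min(1)
    k=(q[:,2]>.145)&(q[:,2]<.18)&(im>90)&(q[:,1]>-.23)&(q[:,1]<.1)&(q[:,0]>.53)&(q[:,0]<.61); p=q[k]
    print(n,k.sum(),p.min(0),p.max(0),"x",np.polyfit(p[:,1],p[:,0],1),"z",np.polyfit(p[:,1],p[:,2],1))
    k=(q[:,1]>-.09)&(q[:,1]<-.0)&(q[:,0]>.53)&(q[:,0]<.61)&(q[:,2]>.117)&(q[:,2]<.15); print("prong",k.sum(),np.median(q[k],0) if k.any() else'')
s=[r.state()["position"] for _ in range(5)];print(np.mean(s,0))
E
```

```text
clock: 14.95
position: [0.5712, -0.309, 0.3082]
tcp_rot: [2.207, 2.235, -0.004]
wrist_force: [0.1, -0.1, -1.4]
opening: 0.0254
grip_force: 39.8
clock: 15.75
position: [0.5726, -0.3023, 0.1385]
tcp_rot: [-2.197, -2.24, 0.001]
wrist_force: [-0.5, 0.9, -1.8]
opening: 0.0257
grip_force: 39.8
clock: 16.05
position: [0.5746, -0.3035, 0.142]
tcp_rot: [2.199, 2.241, 0.001]
wrist_force: [0.2, -1.3, -1.3]
opening: 0.0258
grip_force: 39.8
top 1144 [ 0.5608 -0.23    0.1476] [ 0.5797 -0.037   0.1716] x [-0.0253  0.5672] z [-0.0012  0.1658]
prong 19 [ 0.5677 -0.0384  0.1391]
scene 1622 [ 0.5637 -0.2297  0.1462] [ 0.5808 -0.0394  0.1719] x [-0.0137  0.5727] z [-0.005   0.1639]
prong 78 [ 0.5727 -0.0443  0.1359]
[ 0.5742 -0.3035  0.1416]
```

The pole sits as it was grasped. Lower it into the vees.

```bash
python3 -m inch '[[[0,0,-15],[0,0,0]],[[0,0,-20],[0,0,0]],[[0,0,-15],[0,0,0]],[[0,0,-10],[0,0,0]],[[0,0,-8],[0,0,0]],[[0,0,-5],[0,0,0]],[[0,0,-3],[0,0,0]],[[0,0,-2],[0,0,0]]]'&& python3 -m inch '[[[0,0,-1],[0,0,0]],[[0,0,-1],[0,0,0]],[[0,0,0],[0,0,0]],[[0,0,0],[0,0,0]],[[0,0,0],[0,0,0]]]'
```

```text
clock: 16.95
position: [0.5741, -0.3034, 0.0628]
tcp_rot: [2.2, 2.242, 0.001]
wrist_force: [-1.1, -0.5, -2.1]
opening: 0.0258
grip_force: 39.8
clock: 17.45
position: [0.574, -0.3034, 0.0622]
tcp_rot: [2.2, 2.241, 0.0]
wrist_force: [-3.3, 0.5, 5.8]
opening: 0.0258
grip_force: 39.8
```

Seated, as the rack's support force shows. Release gently and rise.

```bash
python3 -m inch '[[[0,0,0],[0,0,0]],[[0,0,0],[0,0,0]],[[0,0,0],[0,0,0]],[[0,0,0],[0,0,0]]]' - 5 && python3 -m inch '[[[0,0,0],[0,0,0]],[[0,0,0],[0,0,0]],[[0,0,0],[0,0,0]],[[0,0,0],[0,0,0]],[[0,0,0],[0,0,0]],[[0,0,0],[0,0,0]],[[0,0,0],[0,0,0]],[[0,0,0],[0,0,0]]]' 80 && python3 -m inch '[[[0,0,5],[0,0,0]],[[0,0,15],[0,0,0]],[[0,0,25],[0,0,0]],[[0,0,25],[0,0,0]],[[0,0,25],[0,0,0]],[[0,0,25],[0,0,0]],[[0,0,25],[0,0,0]],[[0,0,15],[0,0,0]]]' && python3 -m inch '[[[0,0,10],[0,0,0]],[[0,0,0],[0,0,0]],[[0,0,0],[0,0,0]],[[0,0,0],[0,0,0]],[[0,0,0],[0,0,0]],[[0,0,0],[0,0,0]]]'
python3 - <<'E'
from h import *
np.set_printoptions(precision=4,suppress=True)
for n in("top","scene"):
    d=grab(n); q=cloud(d).reshape(-1,3); im=d["image"].reshape(-1,3).min(1)
    k=(q[:,2]>.081)&(q[:,2]<.1)&(im>110)&(q[:,1]>-.23)&(q[:,1]<.05)&(q[:,0]>.53)&(q[:,0]<.61); p=q[k]
    print(n,k.sum(),p.min(0),p.max(0),"x",np.polyfit(p[:,1],p[:,0],1),"z",np.polyfit(p[:,1],p[:,2],1))
    k=(q[:,1]>-.09)&(q[:,1]<-.0)&(q[:,0]>.53)&(q[:,0]<.61)&(q[:,2]>.03)&(q[:,2]<.075); print("prong",k.sum(),np.median(q[k],0),q[k].min(0))
    cv2.imwrite(f"pics/e_{n}.png",d["image"])
E
python3 ang.py
```

```text
clock: 17.85
position: [0.574, -0.3034, 0.0621]
tcp_rot: [2.2, 2.241, 0.0]
wrist_force: [-2.6, 1.8, 6.4]
opening: 0.0263
grip_force: 5.0
clock: 18.65
position: [0.5738, -0.3033, 0.0605]
tcp_rot: [2.2, 2.242, 0.0]
wrist_force: [-0.5, 0.7, -0.1]
opening: 0.0777
grip_force: 0.0
clock: 19.45
position: [0.5748, -0.3034, 0.2243]
tcp_rot: [2.197, 2.239, 0.002]
wrist_force: [0.1, -0.0, -0.1]
opening: 0.0801
grip_force: 0.0
clock: 20.05
position: [0.5734, -0.3032, 0.2297]
tcp_rot: [-2.199, -2.242, 0.0]
wrist_force: [0.5, 0.9, -0.1]
opening: 0.0802
grip_force: 0.0
top 1048 [ 0.5412 -0.2296  0.081 ] [ 0.5971 -0.0372  0.0952] x [-0.0168  0.5664] z [0.0019 0.086 ]
prong 18 [ 0.5663 -0.0382  0.0563] [ 0.5641 -0.0425  0.0396]
scene 1333 [ 0.5422 -0.2298  0.081 ] [ 0.5977 -0.0408  0.0953] x [-0.0026  0.5701] z [0.0024 0.0861]
prong 79 [ 0.5714 -0.0442  0.0584] [ 0.5676 -0.0877  0.0401]
top 1304 [0.0017 0.009  0.0168] [-0.0044  0.0091]
  wall 381 [0.0014 0.0046 0.0079] [-0.0024  0.0046]
scene 1227 [-0.001   0.0068  0.0158] [-0.0078  0.0063]
  wall 365 [-0.0013  0.0014  0.0064] [-0.0009  0.002 ]
```

View pics/e_scene.png

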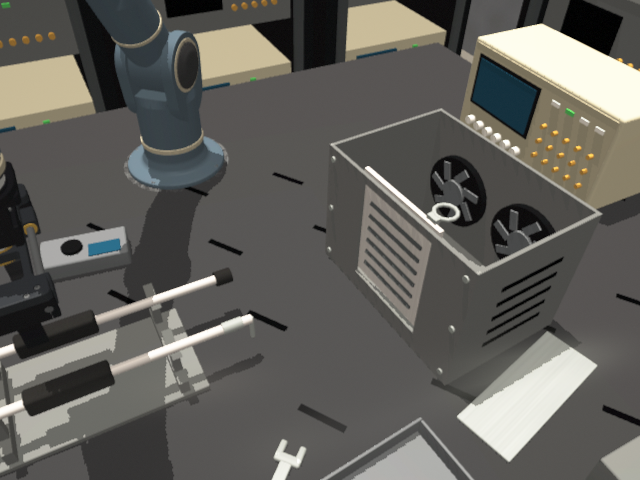

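The panel is shut, and the pole is back in its vees with the prong down at (252,325). Handing in.

```bash
python3 -c "
from bench import r
print(r.hand_in())"
```

```text
the job is handed in; nothing more can be done
None
```

The vent panel was pulled shut onto its stop, the pole laid back hook down in its rack and the gripper lifted clear; the job was handed in at about 20 s on the robot's clock, with no verdict shown.

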